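# Fill the bread display bin with the scoop and put up its sign

## Task

Lay every mini loaf on the flat scoop, carry them all in one load to the display bin, keeping the scoop level until its open end is over the bin, and tip them in; no loaf may be put into the bin, or touched there, with the fingers. Bring the scoop back level, lay it flat on its mat again, pointing as it did, and, once the bin is filled, slide the blank slate sign upright and fully down into the slot on the outside of the bin. Leave the jar, the bowl and the big loaf where they are.

Things in the scene. Friction and masses are not known exactly. Their poses are not given: they have to be found in the camera images.
- scoop: Steel scoop, dark wooden handle, 0.45 kg. Origin: centre of pan's underside; +x out of the open end, z up. Pan x -89 to 85, y -90 to 90 mm, floor 4 thick; walls: sides 4 thick, 30 high, back 36 high, none at +x. Handle: bar 22 wide (y), 26 high, x -89 to -210, middle 37 above the underside, footed, so it rests level. Slippery: loaves slide off from 15 to 22 degrees of tilt; 40 empties it.
- grip (a point): Good place to pinch the scoop's handle from above, across its 22 mm width (along the scoop's y): middle of the handle's height, at x = -135 mm, z = 37 mm in the scoop's frame. The loaded scoop pulls nose down on the grip (about 0.6 N m): grip firmly, 80 N or more, close to the pan.
- mouth (a point): Middle of the scoop's open edge, on the pan floor, at x = 85, z = 4 mm in the scoop's frame.
- loaf0: Mini bread loaf, firm, brown crust, 74 mm long (x) by 46 mm wide (y) by 40 mm high (z), 55 g (varies). Origin: its centre. Two to four of the four loaves are present; the others are None.
- loaf1: Mini bread loaf, firm, brown crust, 74 mm long (x) by 46 mm wide (y) by 40 mm high (z), 55 g (varies). Origin: its centre. Two to four of the four loaves are present; the others are None.
- loaf2: Mini bread loaf, firm, brown crust, 74 mm long (x) by 46 mm wide (y) by 40 mm high (z), 55 g (varies). Origin: its centre. Two to four of the four loaves are present; the others are None.
- loaf3: Mini bread loaf, firm, brown crust, 74 mm long (x) by 46 mm wide (y) by 40 mm high (z), 55 g (varies). Origin: its centre. Two to four of the four loaves are present; the others are None.
- board: Fixed dark stone cutting board, 220 (x) by 200 (y) by 10 mm, on which the loaves start. Origin: centre of its underside.
- mat: Fixed black rubber mat, 320 (x) by 210 (y) by 3 mm, the scoop's place. Origin: centre of its underside. The scoop starts on it along the mat's +x, the scoop's origin about 62 mm from the mat's along +x, so the handle lies on the mat too.
- bin: Fixed open-topped wicker display bin. Origin: centre of its underside, z up. Inside 190 (x) by 200 mm (y), walls 8 mm thick with the rim 90 mm above the bench, floor 8 mm thick. On the outside of its +x wall (away from the robot) is a dark wooden slot for the sign.
- slot (a point): Middle of the slot's floor, at x = 109.5, y = 0, z = 12 mm in the bin's frame, same axes as the bin. The slot, open at the top, is 13 mm wide (x, -6.5 to 6.5; the -6.5 side is the bin's wall) and 146 mm long (y). Its outer board reaches 60 mm above the bench, and a lip above it, to 72 mm, leans outwards.
- sign: Blank upright dark slate sign with thin light border lines, 10 mm thick (x), 140 mm wide (y), 130 mm high (z), 0.3 kg (varies); both faces are alike. Origin: centre of its lower edge, z up. It starts upright in the stand and can be pinched across its thickness at its top edge.
- stand: Fixed light wooden stand, 60 (x) by 170 (y) by 42 mm high, with a slot 14 mm wide whose floor is 10 mm above the bench, in which the sign stands. Origin: centre of its underside, same axes as the sign has at the start.
- jar: Bystander: closed glass jar, 76 mm wide, 110 mm high. Origin: centre of its underside.
- bowl: Bystander: bowl, 120 mm wide, 60 mm high. Origin: centre of its underside.
- bigloaf: Bystander: large loaf, 112 (x) by 172 (y) by 76 mm. Origin: centre of its underside.
Things that resemble listed ones, but are neither listed nor needed, are in the scene too. Leave any green or yellow look-alike of the loaf1 alone.

How it is judged:
By the outcome, as a careful person would: the job done as asked, in the order asked, and still so for the second after the job is handed in, with the robot touching nothing.
Of loaf0, loaf1, loaf2, loaf3 only 2 to 4 are there at a start; the rules pass over those that are not, and their reading is None.
At some moment in a run one of loaf0, loaf1, loaf2, loaf3 may be knocked a few centimetres aside while the robot is not near it.
It also fails if it takes over 210 s, if anything falls off the work surface, if the arm or the gripper's body presses on something with over 40 N, if the wrist force passes 120 N, or if a joint passes its speed limit or range.

## Robot

A 6-joint arm with a two-finger parallel gripper is mounted at the origin on the work surface. World frame = base frame: x ahead of the robot, y to its left, z up, the work surface at z = 0. Lengths are in mm, angles in rad, forces in N, time in s.
With the tool pointing down it reaches from about 400 to 925 mm from the base axis. Payload 12.5 kg.
Tool frame: the origin (TCP) lies at the very end of the fingers, on their centre line; the grasp point (between the pads) lies env.grip_point_offset behind it (env.grip_point_offset is the distance from the TCP to the grasp point, in mm); y points along the fingers, z is the direction in which the jaws open and shut, and the axes are right-handed (so a half turn about y gives the same grasp; the last joint's range is limited). The gripper opens to 95 mm and grips with 3 to 60 N. Pads are 20 mm wide; open, the fingers measure 119 mm over their backs; the gripper's body (75 mm by 180 mm) begins 59 mm behind the grasp point.
Start: joints at [-1.308, 0.491, 1.559, -0, 1.092, -0.106], TCP at [225.334, -582.985, 214.661] pointing down, gripper open.
Joint ranges: [-3.1, 3.1], [-0.84, 2.19], [0.05, 2.79], [-1.13, 4.28], [0.06, 2.93], [-2.69, 2.69]. Speed limits (rad/s): [2.22, 2.22, 2.79, 3.14, 3.14, 3.14].

## Interface

Orientations are given as [roll, pitch, yaw] about the fixed x, y, z axes, in that order (R = Rz(yaw) Ry(pitch) Rx(roll)).
In Python, from cell import readout, read_camera, env, nets gives the robot as it stands.
- The arm moves only by the tool apply_moves, never from a script. Its argument "increments" is a list of rows, each a list of 3 entries, a list of its own where there are three numbers: the shift along the tool's x, y, z in cm, then the turn, a rotation vector about the tool's x, y, z in degrees, then the finger opening in cm, from 0 to 9.51. A call has exactly 5 rows; each row shifts and turns the pose as measured when the row begins, along the tool's axes as they then stand; what a row does not reach is not made up. A row lasts 1/8 s, in which the tool goes at most 62.5 mm and 10.7 degrees, less where a joint would pass 70% of its speed; a pose out of reach is approached as far as the arm can. A call with a gripper value outside its range is refused whole. The fingers move at their own pace and stop on an object; the grip force is fixed at half the most. Time passes only in rows, so rows that do not move let the fingers close, or fill a call up. It gives the time, the measured TCP pose, the force and the opening at its end, in the units of the state.
- readout.state(): the state, without advancing time (a new reading comes with each control period).
- read_camera(name): name is "scene" or "top" or "wrist"; returns a dict with "img" (480x640x3 uint8, red, green, blue), "vfov" (degrees; the focal length in pixels is half the picture's height over the tangent of half this angle, whatever the lens; pixels are square), "cx", "cy" (the principal point, pixels), "rvec" (rotation vector, rad) and "tvec" (3), from world to camera coordinates, as OpenCV has them; the wrist camera has in their place "mount" (4x4, takes a point from camera to tool coordinates, whose origin is the TCP and whose axes are the tool frame's). Camera axes: x right, y down, z forward; pixel columns grow to the right and rows downward; lengths in mm; the calibration is good to about 2 mm. A picture is of the moment at which its call begins: read the wrist's pose just before it. There is no depth.
- env.job_done(): hands the job in, once; it reports no verdict.
Trained networks look in a picture, given as the dict that the camera call returned (one of the last four; its "shot" number tells which), for a name from the list of things; names that differ only in an ending like _2 or _b are one class to them, and where a whole thing is asked for, a point or a joint stands for the part that bears it (a point fixed in the world has none). Each returns a list of dicts, best first, with "confidence" (0 to 1); they miss things now and then, are a little off and sometimes report something else, mostly with a low value. They report only what shows in the picture. A call takes as long as a camera call. They do not tell look-alikes from the thing itself.
- nets.look_for(picture, thing): "point" ([x, y, z] in mm, in the coordinates of the camera as it stood for that picture, good to about 4 mm: the middle of the surface that is visible of it).
- nets.mark_of(picture, thing): "point" ([x, y, z] in mm, in the coordinates of the camera as it stood for that picture, good to about 4 mm: a listed point, or the origin of a listed thing).
The state is a dict: "t": time; "joints": joint angles; "qvel": joint speeds; "tau": joint torques, N m; "eef_pos": TCP position; "tcp_rot": TCP orientation; "ft_force": force on the tool from outside, world axes, zero at the start; "moment": the same for the moment, N m; "opening": opening from 0.0 (shut) to 1.0 (fully open).
Only numpy, scipy, OpenCV 4.12 (cv2) and the standard library are available. Lean on these libraries where they do the work, as an engineer would, in place of code of your own. Each camera call takes 0.05 s, during which the arm holds its last target. There are 200 camera calls.

## Working session

There is one attempt and no reset: what is moved stays moved. The work goes in short steps, Python scripts to look and compute and a tool call to move; the robot and the scene stay as the last step left them, time stands still between calls to the robot, and variables do not carry over. Pictures are saved under pics/ and viewed, about 12 in all and at most 16, crops included, and the job is handed in when it is done.

Besides the shell and the picture viewer there is one more tool, called after "Call:" as a command line: name --argument value ..., lists and objects as JSON in quotes. apply_moves: Moves the arm, as the interface text tells. Its arguments: {"type":"object","properties":{"increments":{"type":"array"}},"required":["increments"]}

```bash
ls; mkdir -p pics
cat > h.py <<'E'
import numpy as np, cv2
from scipy.spatial.transform import Rotation as R
from cell import readout, read_camera, env, nets
def cam(name):
    s=readout.state(); c=read_camera(name)
    f=240/np.tan(np.radians(c['vfov'])/2)
    K=np.array([[f,0,c['cx']],[0,f,c['cy']],[0,0,1.]])
    if 'mount' in c:
        T=np.eye(4);T[:3,:3]=R.from_euler('xyz',s['tcp_rot']).as_matrix();T[:3,3]=s['eef_pos']
        M=T@c['mount']
    else:
        M=np.eye(4);Rm=R.from_rotvec(np.ravel(c['rvec'])).as_matrix();M[:3,:3]=Rm.T;M[:3,3]=-Rm.T@np.ravel(c['tvec'])
    return c,K,M
def w(M,p): return M[:3,:3]@np.array(p)+M[:3,3]
def px2w(K,M,u,v,z):
    d=M[:3,:3]@np.linalg.solve(K,[u,v,1.]); o=M[:3,3]; return o+d*(z-o[2])/d[2]
def w2px(K,M,P):
    q=K@(M[:3,:3].T@(np.array(P)-M[:3,3])); return q[:2]/q[2]
def save(c,n): cv2.imwrite(f'pics/{n}.png',c['img'][:,:,::-1])
E
python3 - <<'E'
from h import *
s=readout.state();print(s,env.grip_point_offset)
for n in('top','scene'):
    c,K,M=cam(n);save(c,n+'0')
    for t in 'scoop grip mouth loaf0 board mat bin slot sign stand jar bowl bigloaf'.split():
        for g,F in(('L',nets.look_for),('M',nets.mark_of)):
            for d in F(c,t)[:6]:
                if d['confidence']>.2:
                    P=w(M,d['point']);print(n,t,g,np.round(P),np.round(w2px(K,M,P)),round(d['confidence'],2))
E
```

```text
pics
{'t': 0.0, 'joints': array([-1.30757301e+00,  4.91558141e-01,  1.55947835e+00,  2.71645659e-05,
        1.09169691e+00, -1.05616003e-01]), 'qvel': array([-0.00068058,  0.001542  ,  0.00202759,  0.00096035,  0.00189992,
        0.00088214]), 'tau': array([-7.93321815e-04, -6.12652588e+01, -2.58182609e+01,  6.92316354e-02,
        4.82430216e-02, -1.09941921e-04]), 'eef_pos': array([ 225.28395182, -582.71010712,  214.05268056]), 'tcp_rot': array([-1.57192818e+00,  1.44215175e-04, -2.77276595e+00]), 'ft_force': array([ 0.28702238, -0.4387111 ,  0.0086145 ]), 'moment': array([ 0.0201533 ,  0.02226851, -0.03709845]), 'opening': 1.0000625376383419} 18.8
top scoop L [467.  21.   6.] [296. 257.] 0.87
top scoop M [472.  32.   5.] [291. 254.] 0.76
top grip L [465.  25.   7.] [294. 257.] 0.88
top grip M [ 463. -105.   40.] [354. 260.] 0.68
top grip M [444. 337.   2.] [152. 264.] 0.58
top mouth L [467.  23.   4.] [295. 256.] 0.65
top mouth L [448. 354.   9.] [143. 262.] 0.48
top mouth M [475. 116.   4.] [252. 252.] 0.81
top mouth M [ 432. -300.   27.] [444. 276.] 0.56
top mouth M [ 558. -37
[... 2501 characters left out ...]
[361. 145.] 0.69
scene slot M [545. 348.  12.] [391. 166.] 0.92
scene slot M [ 758. -183.    0.] [379. 344.] 0.51
scene sign L [659. -97.  99.] [360. 271.] 0.97
scene sign M [656. -86.  11.] [358. 290.] 0.55
scene stand L [ 673. -125.   43.] [358. 297.] 0.82
scene stand L [ 761. -204.   88.] [380. 332.] 0.51
scene stand M [656. -90.   1.] [357. 293.] 0.93
scene jar L [ 759. -204.   91.] [380. 331.] 0.82
scene jar M [ 756. -180.   -0.] [379. 342.] 0.7
scene jar M [546. 351.  14.] [392. 165.] 0.54
scene bowl L [749. 210.  32.] [442. 217.] 0.56
scene bowl M [751. 187.  -3.] [437. 232.] 0.76
scene bigloaf L [ 731. -359.   70.] [330. 393.] 0.76
scene bigloaf M [ 724. -341.    0.] [331. 398.] 0.71
```

View pics/top0.png

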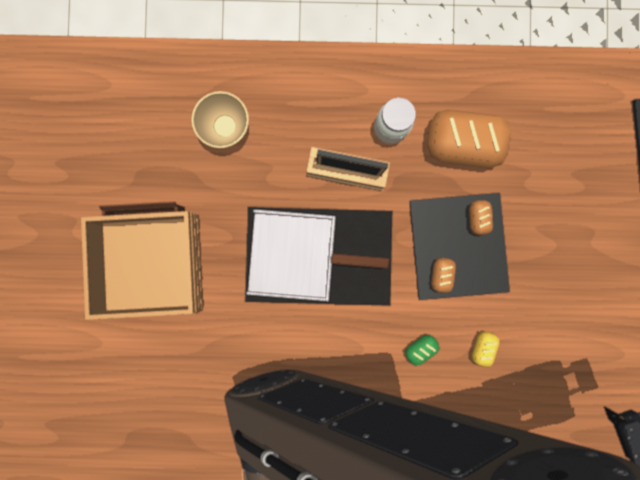

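Run:
```python
import cv2
a=cv2.imread('pics/top0.png')
cv2.imwrite('pics/crop1.png',cv2.resize(a[180:380,360:540],None,fx=3,fy=3,interpolation=cv2.INTER_CUBIC))
```

```text
(no output)
```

View pics/crop1.png

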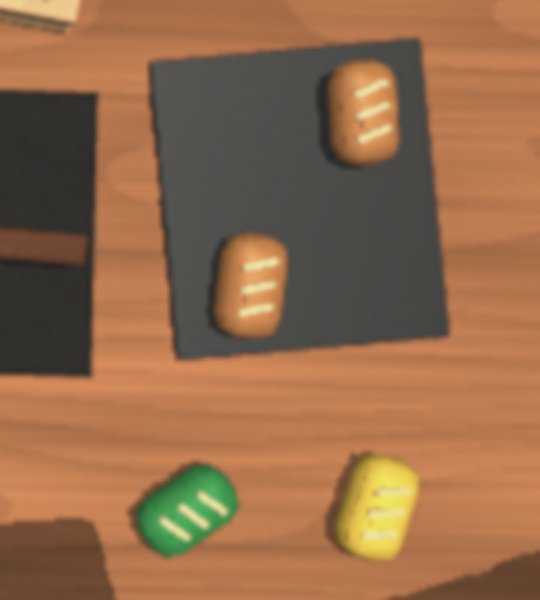

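The top view shows brown loaves at (443,275) and (481,217), both on the dark board, so these two are the real ones. The green (423,350) and yellow (485,349) ones off the board are look-alikes to leave alone. The enlarged crop confirms this. The scoop's pan is at (291,255), handle to the right at (360,261), bin at (143,262) with its slot on the far side at (145,210), and the sign in its stand at (348,165).

Run:
```python
from h import *
c,K,M=cam('top');im=c['img'];hsv=cv2.cvtColor(im,cv2.COLOR_RGB2HSV)
def blob(x0,x1,y0,y1,f,z,name):
    m=np.zeros(im.shape[:2],np.uint8);m[y0:y1,x0:x1]=f(hsv[y0:y1,x0:x1].astype(int)).astype(np.uint8)
    n,l,st,_=cv2.connectedComponentsWithStats(m);k=1+st[1:,4].argmax();m=(l==k).astype(np.uint8)
    cs,_=cv2.findContours(m,cv2.RETR_EXTERNAL,cv2.CHAIN_APPROX_NONE)
    P=np.array([px2w(K,M,u,v,z)[:2] for u,v in max(cs,key=len)[:,0]],np.float32)
    r=cv2.minAreaRect(P);b=cv2.boxPoints(r);e=b[1]-b[0];e2=b[2]-b[1]
    L=e if np.hypot(*e)>np.hypot(*e2) else e2
    print(name,np.round(r[0],1),np.round(r[1],1),'long axis deg',round(np.degrees(np.arctan2(L[1],L[0]))%180,1))
loaf=lambda h:(h[...,1]>100)&(h[...,2]>60)
blob(425,465,253,297,loaf,30,'loafA');blob(462,500,195,240,loaf,30,'loafB')
blob(240,336,200,310,lambda h:(h[...,2]>140)&(h[...,1]<60),15,'pan')
blob(336,391,245,275,lambda h:(h[...,1]>90)&(h[...,2]>50),50,'handle')
blob(240,400,195,315,lambda h:(h[...,1]<75),3,'mat+pan')
blob(405,515,190,305,lambda h:(h[...,2]<110)&(h[...,1]<80),10,'board')
blob(295,400,140,195,lambda h:(h[...,2]>180)&(h[...,1]<140)|(h[...,2]<70),42,'stand')
a=im
cv2.imwrite('pics/crop2.png',cv2.resize(np.hstack([a[190:330,70:215],a[130:200,295:400].repeat(2,0)[:, :]]),None,fx=3,fy=3,interpolation=cv2.INTER_CUBIC)[:,:,::-1])
print(c['vfov'],M[:3,3]); wc=read_camera('wrist'); print(wc['mount'],wc['vfov'])
```

```text
loafA [ 434.8 -296.8] [49.1 74.3] long axis deg 173.7
loafB [ 560.7 -375.6] [73.2 49.6] long axis deg 1.3
pan [470.4  30.4] [176.9 184.8] long axis deg 176.5
handle [ 461.5 -120.6] [110.8  23.2] long axis deg 86.7
mat+pan [469.4 -29.7] [314.2 204.6] long axis deg 89.7
board [ 498.4 -336. ] [216.6 197.7] long axis deg 6.3
stand [661.8 -87.7] [174.6  57.1] long axis deg 79.9
52.60314670059629 [ 480.09011903  -21.60319795 1070.80470441]
[[ 2.18961808e-05  9.56936290e-01  2.90298013e-01 -8.22381946e+01]
 [ 4.92250692e-04 -2.90297988e-01  9.56936171e-01 -1.69110145e+02]
 [ 9.99999879e-01  1.21946150e-04 -4.77408968e-04  4.84751375e-01]
 [ 0.00000000e+00  0.00000000e+00  0.00000000e+00  1.00000000e+00]] 70.24366713228916
```

```bash
cat >> h.py <<'E'
def plan(x,y,z,yaw,roll=None):
    s=readout.state();r=R.from_euler('xyz',s['tcp_rot']);p=s['eef_pos']
    T=R.from_euler('xyz',[-90,0,yaw],degrees=True)
    d=(r.inv()*T).as_rotvec(degrees=True)
    print('t',round(s['t'],2),'pos',np.round(p,1),'rpy',np.round(np.degrees(s['tcp_rot']),1),'open',round(float(s['opening']),3),'F',np.round(s['ft_force'],1))
    dp=np.array([x,y,z])-p
    print(' turn(tool,deg)',np.round(d,1),'shift after turn (cm)',np.round(T.inv().apply(dp)/10,2),' now',np.round(r.inv().apply(dp)/10,2))
E
python3 -c "
from h import *
plan(435,-297,120,173.7)"
```

```text
t 2.8 pos [ 225.3 -583.   214.7] rpy [ -90.    -0.  -158.9] open 1.0 F [ 1.  -0.8  0.4]
 turn(tool,deg) [-0.  27.4 -0. ] shift after turn (cm) [-17.7    9.47 -30.73]  now [-29.87   9.46 -19.12]
```

Call:
apply_moves --increments '[[[0,0,0],[0,9.2,0],9.5],[[0,0,0],[0,9.2,0],9.5],[[0,0,0],[0,9,0],9.5],[[-2.5,1.5,-4.5],[0,0,0],9.5],[[-2.5,1.5,-4.5],[0,0,0],9.5]]'

```text
t: 3.42
eef_pos: [285.8, -500.7, 184.3]
tcp_rot: [-1.568, 0.001, 3.012]
ft_force: [1.3, -0.4, 0.1]
opening: 0.999
```

Call:
apply_moves --increments '[[[-2.5,1.5,-4.5],[0,0,0],9.5],[[-2.5,1.5,-4.5],[0,0,0],9.5],[[-2.5,1.5,-4.5],[0,0,0],9.5],[[-2.5,1,-4.5],[0,0,0],9.5],[[-2,0.5,-3],[0,0,0],9.5]]'

```text
t: 4.05
eef_pos: [436.3, -301.5, 122.2]
tcp_rot: [-1.567, 0.002, 3.011]
ft_force: [1.0, -0.3, -1.0]
opening: 0.997
```

```bash
python3 -c "
from h import *
plan(435,-297,17,173.7)"
```

```text
t 4.05 pos [ 436.3 -301.5  122.2] rpy [-8.980e+01  1.000e-01  1.725e+02] open 0.997 F [ 1.  -0.3 -1. ]
 turn(tool,deg) [-0.2 -1.2 -0.1] shift after turn (cm) [ 0.18 10.52 -0.43]  now [ 0.21 10.51 -0.46]
```

Call:
apply_moves --increments '[[[0.2,4,-0.4],[0,-1.2,0],9.5],[[0,4,0],[0,0,0],9.5],[[0,2.4,0],[0,0,0],9.5],[[0,0,0],[0,0,0],4],[[0,0,0],[0,0,0],4]]'

```text
t: 4.68
eef_pos: [438.1, -295.7, 16.7]
tcp_rot: [-1.565, 0.005, 3.037]
ft_force: [-0.1, 0.3, -0.2]
opening: 0.845
```

Call:
apply_moves --increments '[[[0,0,0],[0,0,0],3],[[0,0,0],[0,0,0],3],[[0,0,0],[0,0,0],3],[[0,-5,0],[0,0,0],3],[[0,-5,0],[0,0,0],3]]'

```text
t: 5.3
eef_pos: [437.0, -295.0, 118.7]
tcp_rot: [-1.567, 0.003, 3.037]
ft_force: [0.5, -0.2, -0.2]
opening: 0.471
```

```bash
python3 -c "
from h import *
plan(427,8,120,176.6)"
```

```text
t 5.3 pos [ 437.  -295.   118.7] rpy [-8.98e+01  1.00e-01  1.74e+02] open 0.471 F [ 0.5 -0.2 -0.2]
 turn(tool,deg) [-0.2 -2.6 -0.1] shift after turn (cm) [  2.79  -0.13 -30.18]  now [  4.16  -0.25 -30.03]
```

Call:
apply_moves --increments '[[[0,0,0],[0,0,0],3],[[0,0,0],[0,0,0],3],[[0,0,0],[0,0,0],3],[[0,0,0],[0,0,0],3],[[0,0,0],[0,0,0],3]]'

```text
t: 5.92
eef_pos: [436.9, -295.0, 118.9]
tcp_rot: [-1.566, 0.004, 3.037]
ft_force: [-0.3, -0.0, -0.0]
opening: 0.47
```

```bash
python3 -c "
from h import *
c,K,M=cam('wrist');save(c,'w1')
plan(427,8,120,176.6)"
```

```text
t 5.97 pos [ 436.9 -295.   119. ] rpy [-89.7   0.2 174. ] open 0.468 F [-0.4 -0.4  0.6]
 turn(tool,deg) [-0.3 -2.6 -0.2] shift after turn (cm) [  2.79  -0.1  -30.18]  now [  4.16  -0.26 -30.03]
```

View pics/w1.png

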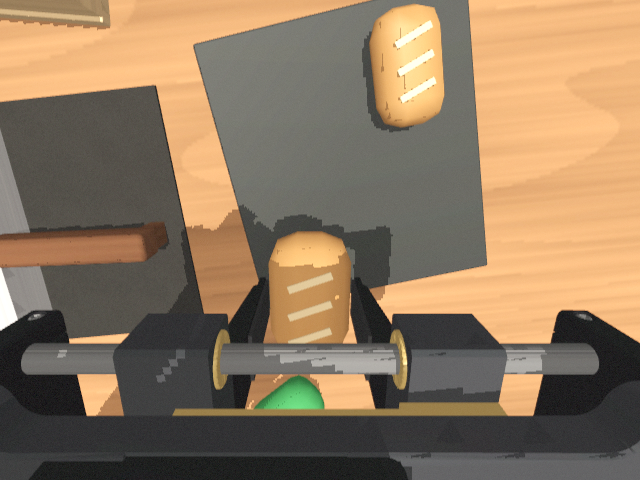

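The loaf is held between the fingers at (310,290), and the second one is still on the board at (407,67). I'll carry the first to the pan.

Call:
apply_moves --increments '[[[0.8,0,-6],[0,-2.6,0],3],[[0.5,0,-6],[0,0,0],3],[[0.5,0,-6],[0,0,0],3],[[0.5,0,-6],[0,0,0],3],[[0.5,0,-6],[0,0,0],3]]'

```text
t: 6.6
eef_pos: [430.0, 10.6, 116.1]
tcp_rot: [-1.566, 0.004, 3.076]
ft_force: [0.4, -1.2, -0.6]
opening: 0.467
```

```bash
python3 -c "
from h import *
c,K,M=cam('wrist')
for t in('scoop','mouth','grip'):
  for d in nets.mark_of(c,t)[:2]: print(t,np.round(w(M,d['point']),1),d['confidence'])
plan(427,8,15,176.6)"
```

```text
scoop [466.1  35.3   3.2] 0.92
mouth [475.2 120.    8.3] 0.86
grip [ 453.2 -100.5   40.9] 0.97
t 6.8 pos [430.2   9.8 116.1] rpy [-89.7   0.2 176.4] open 0.472 F [-0.1 -0.2 -0.2]
 turn(tool,deg) [-0.3 -0.2 -0.2] shift after turn (cm) [ 0.31 10.11  0.2 ]  now [ 0.35 10.11  0.15]
```

Call:
apply_moves --increments '[[[0.3,4,0.1],[0,0,0],3],[[0,4,0],[0,0,0],3],[[0,1.6,0],[0,0,0],3],[[0,0.4,0],[0,0,0],3],[[0,0,0],[0,0,0],5.8]]'

```text
t: 7.42
eef_pos: [432.2, 1.6, 15.8]
tcp_rot: [-1.565, 0.014, 3.069]
ft_force: [0.7, 1.3, -0.3]
opening: 0.528
```

Call:
apply_moves --increments '[[[0,0,0],[0,0,0],5.8],[[0,0,0],[0,0,0],5.8],[[0,-3,0],[0,0,0],5.8],[[0,-5,0],[0,0,0],9.5],[[0,-4,0],[0,0,0],9.5]]'

```text
t: 8.05
eef_pos: [429.8, -0.6, 136.4]
tcp_rot: [-1.566, 0.008, 3.064]
ft_force: [0.1, 0.7, -0.4]
opening: 0.765
```

```bash
python3 -c "
from h import *
plan(561,-375.6,120,181)"
```

```text
t 8.05 pos [429.8  -0.6 136.4] rpy [-89.7   0.5 175.5] open 0.765 F [ 0.1  0.7 -0.4]
 turn(tool,deg) [-0.3 -5.5 -0.4] shift after turn (cm) [-12.46   1.64  37.72]  now [-15.98   1.96  36.36]
```

Call:
apply_moves --increments '[[[-2.5,0,5],[0,-5.5,0],9.5],[[-1.7,0.3,5.5],[0,0,0],9.5],[[-1.7,0.3,5.5],[0,0,0],9.5],[[-1.7,0.3,5.5],[0,0,0],9.5],[[-1.7,0.3,5.5],[0,0,0],9.5]]'

```text
t: 8.68
eef_pos: [526.7, -277.8, 131.9]
tcp_rot: [-1.562, 0.015, -3.116]
ft_force: [0.0, 0.5, 0.2]
opening: 1.001
```

Call:
apply_moves --increments '[[[-1.7,0.2,5.5],[0,0,0],9.5],[[-1.4,0.2,4.7],[0,0,0],9.5],[[0,0,0],[0,0,0],9.5],[[0,0,0],[0,0,0],9.5],[[0,0,0],[0,0,0],9.5]]'

```text
t: 9.3
eef_pos: [559.3, -386.1, 127.3]
tcp_rot: [-1.564, 0.014, -3.12]
ft_force: [0.2, 1.3, -0.6]
opening: 0.998
```

```bash
python3 -c "
from h import *
c,K,M=cam('wrist')
for d in nets.mark_of(c,'loaf1')[:4]: print(np.round(w(M,d['point']),1),d['confidence'])
plan(561,-375.6,17,181)"
```

```text
[ 553.5 -375.7   31.9] 0.68
t 9.4 pos [ 559.5 -386.   127.5] rpy [ -89.6    0.8 -178.8] open 0.999 F [0.1 0.1 0.1]
 turn(tool,deg) [-0.4  0.2 -0.8] shift after turn (cm) [-0.17 11.05 -1.03]  now [-0.02 11.04 -1.11]
```

Call:
apply_moves --increments '[[[0.1,4,-1],[-0.4,0,-0.8],9.5],[[0,4,0],[0,0,0],9.5],[[0,2.9,0],[0,0,0],9.5],[[0,0,0],[0,0,0],3],[[0,0,0],[0,0,0],3]]'

```text
t: 10.02
eef_pos: [560.6, -373.8, 19.6]
tcp_rot: [-1.567, 0.003, -3.116]
ft_force: [0.7, 0.6, 0.3]
opening: 0.845
```

Call:
apply_moves --increments '[[[0,0,0],[0,0,0],3],[[0,0,0],[0,0,0],3],[[0,0,0],[0,0,0],3],[[0,0,0],[0,0,0],3],[[0,0,0],[0,0,0],3]]'

```text
t: 10.65
eef_pos: [561.7, -374.6, 23.3]
tcp_rot: [-1.564, 0.007, -3.116]
ft_force: [-0.1, -0.7, -0.7]
opening: 0.474
```

Call:
apply_moves --increments '[[[0,-5,0],[0,0,0],3],[[0,-5,0],[0,-4.4,0],3],[[0,0,0],[0,0,0],3],[[0,0,0],[0,0,0],3],[[0,0,0],[0,0,0],3]]'

```text
t: 11.28
eef_pos: [560.0, -373.3, 123.0]
tcp_rot: [-1.567, 0.003, -3.038]
ft_force: [-0.4, 0.1, -1.4]
opening: 0.474
```

```bash
python3 -c "
from h import *
plan(511,3,110,176.6)"
```

```text
t 11.28 pos [ 560.  -373.3  123. ] rpy [ -89.8    0.2 -174.1] open 0.474 F [-0.4  0.1 -1.4]
 turn(tool,deg) [-0.2  9.3 -0.2] shift after turn (cm) [  7.12   1.3  -37.27]  now [  0.99   1.16 -37.94]
```

Call:
apply_moves --increments '[[[0.1,0,-5.3],[0,9.3,0],3],[[1.1,0.2,-5.3],[0,0,0],3],[[1.1,0.2,-5.3],[0,0,0],3],[[1.1,0.2,-5.3],[0,0,0],3],[[1.1,0.2,-5.3],[0,0,0],3]]'

```text
t: 11.9
eef_pos: [520.4, -101.5, 107.9]
tcp_rot: [-1.571, -0.004, 3.07]
ft_force: [1.3, 0.1, -0.6]
opening: 0.476
```

Call:
apply_moves --increments '[[[1.1,0,-5.3],[0,0,0],3],[[1,0,-4.8],[0,0,0],3],[[0,0,0],[0,0,0],3],[[0,0,0],[0,0,0],3],[[0,0,0],[0,0,0],3]]'

```text
t: 12.52
eef_pos: [503.9, 6.0, 104.3]
tcp_rot: [-1.571, -0.011, 3.072]
ft_force: [-1.5, -0.1, -1.2]
opening: 0.479
```

```bash
python3 -c "
from h import *
c,K,M=cam('wrist');save(c,'w2')
plan(511,3,20,176.6)"
```

```text
t 12.57 pos [503.9   5.9 104.3] rpy [-90.   -0.6 176. ] open 0.475 F [-0.3 -0.1 -1.1]
 turn(tool,deg) [ 0.  -0.6  0.6] shift after turn (cm) [-0.72  8.43  0.24]  now [-0.82  8.42  0.24]
```

View pics/w2.png

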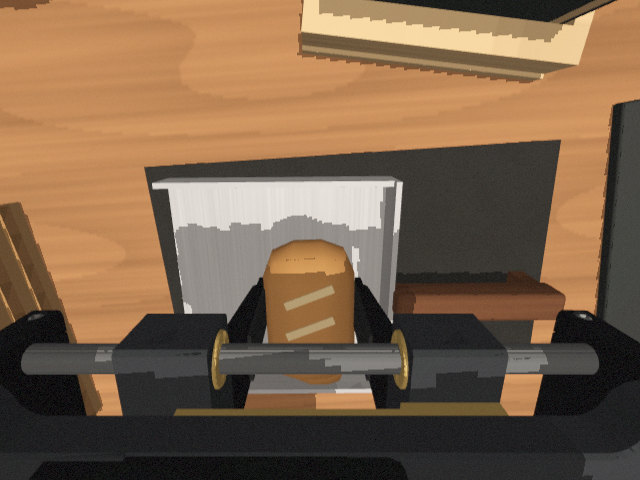

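Loaf B at (310,290) is held over the far half of the pan. Lowering it now.

Call:
apply_moves --increments '[[[-0.8,3.5,0.2],[0,-0.6,0.6],3],[[0,3.3,0],[0,0,0],3],[[0,1.2,0],[0,0,0],3],[[0,0.3,0],[0,0,0],3],[[0,0,0],[0,0,0],3]]'

```text
t: 13.2
eef_pos: [513.6, -0.5, 20.4]
tcp_rot: [-1.571, 0.004, 3.077]
ft_force: [-0.6, -0.1, -0.1]
opening: 0.472
```

```bash
python3 -c "
from h import *
plan(511,3,20,176.6)"
```

```text
t 13.2 pos [ 5.136e+02 -5.000e-01  2.040e+01] rpy [-90.    0.2 176.3] open 0.472 F [-0.6 -0.1 -0.1]
 turn(tool,deg) [ 0.  -0.3 -0.2] shift after turn (cm) [ 0.29  0.04 -0.33]  now [ 0.29  0.04 -0.33]
```

Call:
apply_moves --increments '[[[0,0,0],[0,0,0],5.8],[[0,0,0],[0,0,0],5.8],[[0,0,0],[0,0,0],5.8],[[0,-3,0],[0,0,0],5.8],[[0,-5,0],[0,0,0],6]]'

```text
t: 13.82
eef_pos: [512.5, -0.4, 101.5]
tcp_rot: [-1.571, 0.0, 3.077]
ft_force: [0.6, -0.4, 0.7]
opening: 0.625
```

Call:
apply_moves --increments '[[[0,-5,0],[0,-8,0],6],[[0,0,0],[0,-10,0],6],[[0,0,0],[0,-10,0],6],[[0,0,0],[0,-10,0],6],[[0,0,0],[0,-10,0],6]]'

```text
t: 14.45
eef_pos: [513.5, -0.2, 158.3]
tcp_rot: [-1.564, 0.006, -2.342]
ft_force: [0.1, 0.1, -0.2]
opening: 0.629
```

Call:
apply_moves --increments '[[[0,0,0],[0,-10,0],6],[[0,0,0],[0,-10,0],6],[[0,0,0],[0,-10,0],6],[[0,0,0],[0,-10,0],6],[[0,0,0],[0,-2,0],6]]'

```text
t: 15.08
eef_pos: [513.0, 0.2, 159.2]
tcp_rot: [-1.561, -0.001, -1.581]
ft_force: [1.0, -1.2, 0.6]
opening: 0.633
```

```bash
python3 -c "
from h import *
plan(464,-68,120,-93.4)"
```

```text
t 15.07 pos [5.130e+02 2.000e-01 1.592e+02] rpy [-89.4  -0.  -90.6] open 0.633 F [ 1.  -1.2  0.6]
 turn(tool,deg) [-0.6  2.8  0. ] shift after turn (cm) [ 7.1   3.92 -4.49]  now [ 6.87  3.88 -4.86]
```

Call:
apply_moves --increments '[[[3.5,0,-2.4],[-0.6,2.8,0],6],[[3.5,0,-2.2],[0,0,0],6],[[0,0,0],[0,0,0],6],[[0,0,0],[0,0,0],6],[[0,0,0],[0,0,0],6]]'

```text
t: 15.7
eef_pos: [464.1, -68.8, 159.7]
tcp_rot: [-1.57, -0.001, -1.629]
ft_force: [0.5, -0.2, 0.2]
opening: 0.63
```

Run:
```python
from h import *
c,K,M=cam('wrist');save(c,'w3')
for t in('scoop','mouth','grip'):
  for d in nets.mark_of(c,t)[:2]: print(t,np.round(w(M,d['point']),1),d['confidence'])
c,K,M=cam('top');save(c,'t3')
for t in('scoop','mouth','grip'):
  for d in nets.mark_of(c,t)[:2]: print('T',t,np.round(w(M,d['point']),1),d['confidence'])
plan(464,-68,120,-93.4)
a=cv2.imread('pics/w3.png');b=cv2.imread('pics/t3.png')[150:350,220:500]
cv2.imwrite('pics/v3.png',np.vstack([cv2.resize(a,(533,400)),cv2.resize(b[:,:],(533,200*533//280))[:200]]))
```

```text
scoop [466.   30.3   4.4] 0.64
mouth [473.7 121.6   5.9] 0.73
grip [ 452.8 -102.7   42.3] 0.56
T scoop [ 4.685e+02  3.380e+01 -2.000e-01] 0.63
T mouth [475.5 117.4   1.7] 0.8
T mouth [ 7.565e+02 -1.787e+02 -4.000e-01] 0.68
T grip [427.4   2.2  21.5] 0.31
t 16.1 pos [463.8 -69.1 159.6] rpy [-90.   -0.  -93.4] open 0.63 F [-0.  -0.1  0.3]
 turn(tool,deg) [-0.  0.  0.] shift after turn (cm) [-0.11  3.96  0.02]  now [-0.11  3.96  0.02]
```

View pics/v3.png

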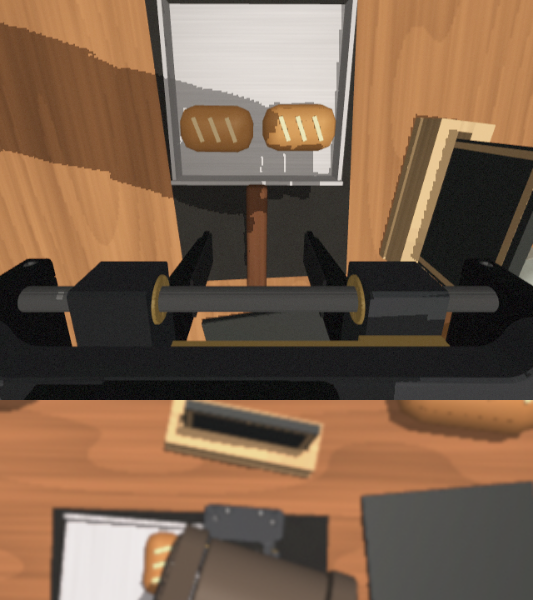

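Both loaves lie side by side in the pan at (217,128) and (298,128). The handle at (258,220) is centred between the fingers and the back wall is at row 184.

Run:
```python
from h import *
im=cv2.imread('pics/w3.png')
from cell import read_camera
c,K,M=cam('wrist')
for (u,v) in((208,223),(305,223),(410,221)): print(px2w(K,M,u,v,39))
for (u,v) in((299,235),(321,235)): print(px2w(K,M,u,v,53))
print(im[210:232,260].sum(1)//3, im[250,285:335].sum(1)//3)
```

```text
[376.25143057 -51.75944278  39.        ]
[460.64500213 -56.73455431  39.        ]
[551.96599798 -60.32781874  39.        ]
[455.36271561 -63.3907526   53.        ]
[473.7730304  -64.47624826  53.        ]
[115 100  97  98  96 102  95 110 125 127 129 117  80  25  31  23  33  25
  30  26  26  29] [23 35 29 31 32 32 29 30 31 26 28 39 41 46 45 52 50 53 50 56 50 54 52 50
 46 54 50 46 51 49 53 49 49 44 47 42 47 50 47 52 47 52 49 50 50 49 46 48
 49 50]
```

Call:
apply_moves --increments '[[[0.05,5,0],[0,0,0],6],[[0,5,0],[0,0,0],6],[[0,3,0],[0,0,0],6],[[0,1.1,0],[0,0,0],6],[[0,0,0],[0,0,0],6]]'

```text
t: 16.77
eef_pos: [465.8, -70.3, 16.1]
tcp_rot: [-1.566, -0.002, -1.63]
ft_force: [-0.2, 0.5, 0.2]
opening: 0.631
```

```bash
python3 -c "
from h import *
plan(464,-68.8,17,-93.4)"
```

```text
t 16.77 pos [465.8 -70.3  16.1] rpy [-89.7  -0.1 -93.4] open 0.631 F [-0.2  0.5  0.2]
 turn(tool,deg) [-0.3  0.   0.1] shift after turn (cm) [-0.14 -0.09 -0.19]  now [-0.14 -0.09 -0.19]
```

Call:
apply_moves --increments '[[[-0.2,0,-0.1],[-0.3,0,0],6],[[0,0,0],[0,0,0],1],[[0,0,0],[0,0,0],1],[[0,0,0],[0,0,0],1],[[0,0,0],[0,0,0],1]]'

```text
t: 17.4
eef_pos: [466.1, -68.4, 19.3]
tcp_rot: [-1.567, -0.003, -1.63]
ft_force: [-1.4, -0.4, -2.1]
opening: 0.265
```

Call:
apply_moves --increments '[[[0,0,0],[0,0,0],1],[[0,0,0],[0,0,0],1],[[0,0,0],[0,0,0],1],[[0,0,0],[0,0,0],1],[[0,0,0],[0,0,0],1]]'

```text
t: 18.02
eef_pos: [465.9, -68.4, 19.2]
tcp_rot: [-1.567, -0.003, -1.63]
ft_force: [-0.4, -0.4, 1.8]
opening: 0.228
```

Call:
apply_moves --increments '[[[0,-0.5,0],[0,0,0],1],[[0,-0.5,0],[0,0,0],1],[[0,-0.5,0],[0,0,0],1],[[0,-0.5,0],[0,0,0],1],[[0,0,0],[0,0,0],1]]'

```text
t: 18.65
eef_pos: [465.6, -68.2, 40.2]
tcp_rot: [-1.568, -0.003, -1.629]
ft_force: [-0.0, -0.1, -5.6]
opening: 0.231
```

Run:
```python
from h import *
s=readout.state();print(s['moment'])
plan(464,-68.8,17,-93.4)
c,K,M=cam('wrist');save(c,'w4')
for t in('scoop','mouth','grip'):
  for d in nets.mark_of(c,t)[:2]: print(t,np.round(w(M,d['point']),1),d['confidence'])
```

```text
[-0.23398121 -0.05363948  0.02649522]
t 18.65 pos [465.6 -68.2  40.2] rpy [-89.9  -0.2 -93.4] open 0.231 F [-0.  -0.1 -5.6]
 turn(tool,deg) [-0.1  0.   0.2] shift after turn (cm) [ 0.06  2.32 -0.15]  now [ 0.06  2.32 -0.16]
scoop [467.6  35.2  21.1] 0.88
grip [ 456.6 -103.7   63.6] 0.91
grip [469.4  36.6  22.2] 0.57
```

View pics/w4.png

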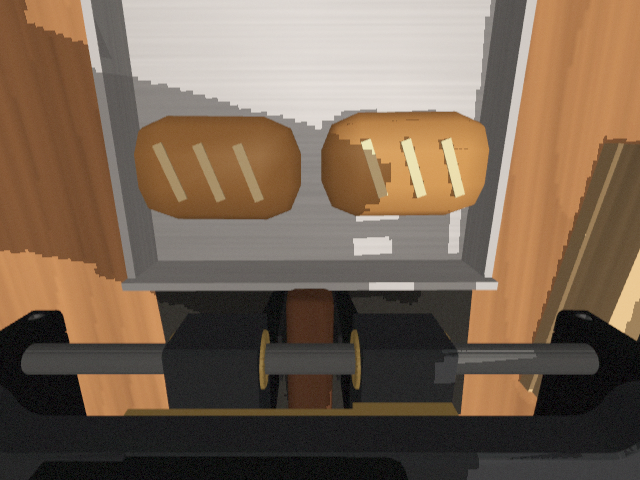

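The scoop is lifted about 2 cm (5.6 N, full weight) and both loaves sit in it at (218,168) and (405,163). I'll keep raising gently.

Call:
apply_moves --increments '[[[0,-1.5,0],[0,0,0],1],[[0,-2,0],[0,0,0],1],[[0,-2.5,0],[0,0,0],1],[[0,-2.5,0],[0,0,0],1],[[0,-2,0],[0,0,0],1]]'

```text
t: 19.48
eef_pos: [463.6, -67.6, 145.2]
tcp_rot: [-1.575, -0.001, -1.629]
ft_force: [0.1, 0.3, -5.7]
opening: 0.229
```

Run:
```python
from h import *
plan(464,109,148,-85)
c,K,M=cam('scene');save(c,'s5')
for t in('scoop','mouth','grip'):
  for d in nets.mark_of(c,t)[:2]: print(t,np.round(w(M,d['point']),1),d['confidence'])
a=cv2.imread('pics/s5.png');cv2.imwrite('pics/s5c.png',cv2.resize(a[90:390,160:500],None,fx=2,fy=2,interpolation=cv2.INTER_CUBIC))
```

```text
t 19.48 pos [463.6 -67.6 145.2] rpy [-90.3  -0.1 -93.4] open 0.229 F [ 0.1  0.3 -5.7]
 turn(tool,deg) [ 0.3 -8.4  0. ] shift after turn (cm) [-17.59  -0.28   1.58]  now [-17.63  -0.29  -1.  ]
scoop [471.5  33.8 124.9] 0.59
scoop [ 758.1 -182.5    1.2] 0.17
mouth [467.5 120.1 130.1] 0.63
grip [ 455.8 -100.9  167.3] 0.62
```

View pics/s5c.png

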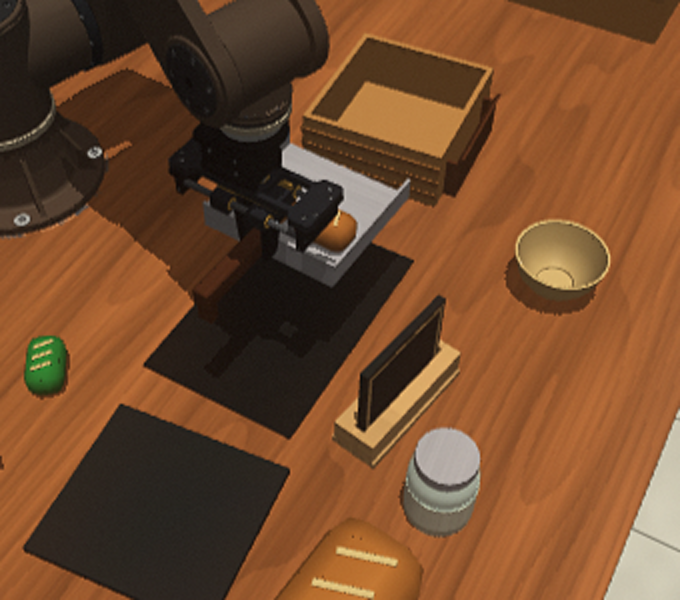

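The pan is level and loaded: mouth at z 130 and grip at 167, the heights expected for a level scoop. I'll carry it to the bin.

Call:
apply_moves --increments '[[[-1.5,0,0],[0.3,-1.7,0],1],[[-2,0,0],[0,-1.7,0],1],[[-2.5,0,0],[0,-1.7,0],1],[[-2.5,0,0],[0,-1.7,0],1],[[-2.5,0,0],[0,-1.7,0],1]]'

```text
t: 20.3
eef_pos: [460.0, 47.6, 139.0]
tcp_rot: [-1.578, 0.001, -1.474]
ft_force: [-0.2, -1.3, -6.8]
opening: 0.231
```

Call:
apply_moves --increments '[[[-2.3,0,0.1],[0,0,0],1],[[-2,0,0.1],[0,0,0],1],[[-1.2,0,0.1],[0,0,0],1],[[-0.8,0,0.1],[0,0,0],1],[[0,0,0],[0,0,0],1]]'

```text
t: 20.92
eef_pos: [454.8, 116.5, 135.5]
tcp_rot: [-1.584, 0.002, -1.466]
ft_force: [0.1, 0.2, -5.9]
opening: 0.233
```

Run:
```python
from h import *
plan(464,109,148,-85)
c,K,M=cam('top');save(c,'t6')
print('opening',readout.state()['opening'],np.round(readout.state()['joints'],2))
for t in('mouth','bin','slot'):
  for d in nets.mark_of(c,t)[:2]: print(t,np.round(w(M,d['point']),1),d['confidence'])
for P in((444,338,90),):print(w2px(K,M,P))
cv2.imwrite('pics/t6c.png',cv2.resize(cv2.imread('pics/t6.png')[180:340,60:400],None,fx=2,fy=2))
```

```text
t 20.93 pos [454.8 116.5 135.5] rpy [-90.8   0.1 -84. ] open 0.233 F [ 0.1  0.2 -5.9]
 turn(tool,deg) [ 0.8  1.  -0.1] shift after turn (cm) [ 0.83 -1.25  0.85]  now [ 0.84 -1.27  0.82]
opening 0.22912295043328082 [0.11 0.39 2.01 0.   0.75 0.  ]
mouth [434.9 299.9 118.1] 0.8
bin [443.5 337.2   1.1] 0.85
bin [435.2 299.9 117.3] 0.66
slot [553.9 344.    7.1] 0.72
[136.22653353 264.72391157]
```

View pics/t6c.png

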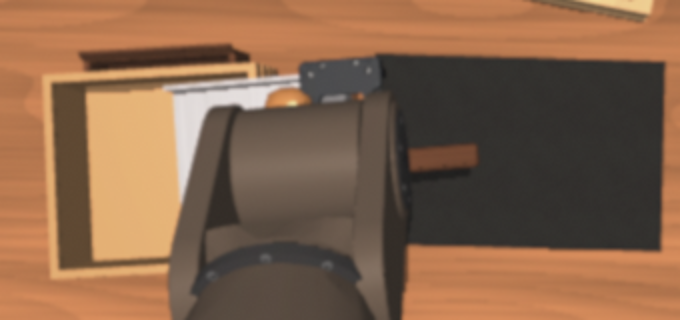

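Call:
apply_moves --increments '[[[0.3,0,0.4],[0.8,1,0],1],[[0.3,0,0.5],[0,0,0],1],[[0.1,0,0],[0,0,0],1],[[0,0,0],[0,0,0],1],[[0,0,0],[0,0,0],1]]'

```text
t: 21.75
eef_pos: [465.6, 108.1, 135.8]
tcp_rot: [-1.568, 0.002, -1.488]
ft_force: [0.1, 0.7, -6.2]
opening: 0.229
```

Call:
apply_moves --increments '[[[-0.35,-2.4,0],[0,0,-8],1],[[-0.35,-2.4,0],[0,0,-8],1],[[-0.35,-2.4,0],[0,0,-8],1],[[-0.35,-2.4,0],[0,0,-8],1],[[-0.35,-2.4,0],[0,0,-8],1]]'

```text
t: 22.38
eef_pos: [461.2, 157.1, 247.5]
tcp_rot: [-1.562, -0.716, -1.5]
ft_force: [0.2, -0.7, -6.5]
opening: 0.229
```

Run:
```python
from h import *
plan(464,109,148,-85)
print(np.round(readout.state()['joints'],2))
c,K,M=cam('scene');save(c,'s7')
for t in('mouth','loaf1'):
  for d in nets.mark_of(c,t)[:4]: print(t,np.round(w(M,d['point']),1),d['confidence'])
cv2.imwrite('pics/s7c.png',cv2.resize(cv2.imread('pics/s7.png')[60:310,220:520],None,fx=2,fy=2))
```

```text
t 22.38 pos [461.2 157.1 247.5] rpy [-89.5 -41.  -86. ] open 0.229 F [ 0.2 -0.7 -6.5]
 turn(tool,deg) [-0.1 -0.7 41. ] shift after turn (cm) [ 4.82  9.95 -0.14]  now [-2.89 10.67 -0.15]
[ 0.53  0.43  1.76 -0.65  1.35  0.73]
mouth [448.  289.2 117.6] 0.97
mouth [653.2 -90.1   1.7] 0.31
mouth [ 724.4 -344.3    0.8] 0.2
loaf1 [ 270.  -255.8   20.6] 0.96
loaf1 [ 274.  -386.3   22.8] 0.83
loaf1 [489.8 313.3 118.8] 0.4
```

View pics/s7c.png

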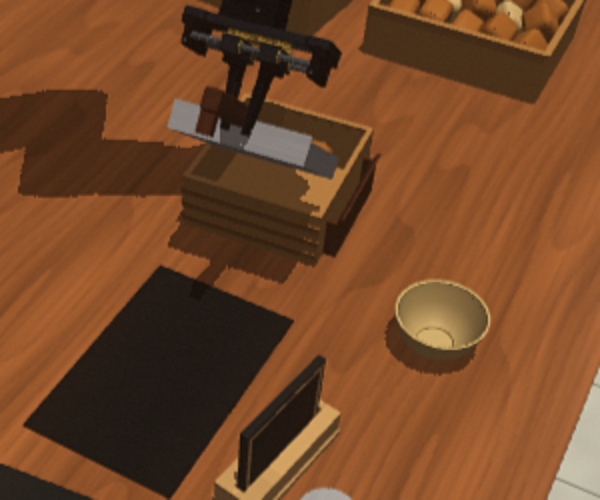

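Tilted 41° with the mouth at (448,289,118), over the bin. A loaf shows just leaving at (320,148). I'll tilt slightly further and wait.

Call:
apply_moves --increments '[[[-0.2,-1.2,0],[0,0,-4],1],[[0,0,0],[0,0,0],1],[[0,0,0],[0,0,0],1],[[0,0,0],[0,0,0],1],[[0,0,0],[0,0,0],1]]'

```text
t: 23.15
eef_pos: [460.0, 164.9, 252.6]
tcp_rot: [-1.567, -0.773, -1.498]
ft_force: [-0.2, -0.5, -4.7]
opening: 0.228
```

Run:
```python
from h import *
plan(465.5,108,138,-85)
print(np.round(readout.state()['joints'],2))
c,K,M=cam('top');save(c,'t8')
for t in('mouth','loaf1'):
  for d in nets.mark_of(c,t)[:5]: print(t,np.round(w(M,d['point']),1),d['confidence'])
c,K,M=cam('wrist');save(c,'w8')
a=cv2.imread('pics/t8.png')[180:340,60:300];b=cv2.imread('pics/w8.png')
cv2.imwrite('pics/v8.png',np.hstack([cv2.resize(a,(400,267)),cv2.resize(b,(356,267))]))
```

```text
t 23.15 pos [460.  164.9 252.6] rpy [-89.8 -44.3 -85.8] open 0.228 F [-0.2 -0.5 -4.7]
 turn(tool,deg) [ 0.1 -0.7 44.3] shift after turn (cm) [ 5.72 11.46  0.05]  now [-3.91 12.19  0.09]
[ 0.56  0.46  1.74 -0.68  1.41  0.76]
mouth [449.9 289.3 110. ] 0.7
mouth [ 732.2 -348.    -2.4] 0.69
mouth [553.2 345.5  11.2] 0.43
loaf1 [ 280.1 -393.2   20.3] 0.83
loaf1 [ 273.3 -255.9   22.6] 0.79
loaf1 [486.6 421.4  30.4] 0.56
loaf1 [661.9 -85.5  12.6] 0.3
loaf1 [461.7 156.3 290.1] 0.16
```

View pics/v8.png

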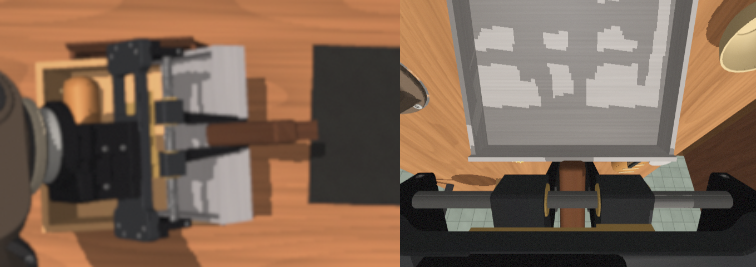

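The pan is empty: the wrist view shows no loaf, the force is down to 4.7 N, and a loaf is visible in the bin at (80,100). Levelling the scoop.

Call:
apply_moves --increments '[[[0,2.2,0],[0,0,8.9],1],[[0,2.2,0],[0,0,8.9],1],[[0,2.2,0],[0,0,8.9],1],[[0,2.4,0],[0,0,8.9],1],[[0,2.4,0],[0,0,8.8],1]]'

```text
t: 23.98
eef_pos: [465.0, 118.2, 151.3]
tcp_rot: [-1.562, 0.02, -1.489]
ft_force: [-0.3, 0.8, -5.9]
opening: 0.23
```

Run:
```python
from h import *
plan(465.5,-68.4,150,-93.4)
c,K,M=cam('wrist');save(c,'w9')
for t in('scoop','grip','mouth'):
  for d in nets.mark_of(c,t)[:1]: print(t,np.round(w(M,d['point']),1),d['confidence'])
```

```text
t 23.98 pos [465.  118.2 151.3] rpy [-89.5   1.2 -85.3] open 0.23 F [-0.3  0.8 -5.9]
 turn(tool,deg) [-0.4  8.1 -1.2] shift after turn (cm) [18.63  0.13  1.15]  now [18.6  -0.26 -1.48]
scoop [455.4 219.  134.2] 0.64
grip [460.4  84.  169. ] 0.84
mouth [457.4 221.5 133.9] 0.71
```

Call:
apply_moves --increments '[[[3,0,-0.1],[-0.4,2.7,-1.2],1],[[4,0,0.1],[0,2.7,0],1],[[4,0,0.2],[0,2.7,0],1],[[4,0,0.2],[0,0,0],1],[[3,0,0.2],[0,0,0],1]]'

```text
t: 24.8
eef_pos: [472.1, -62.0, 157.7]
tcp_rot: [-1.569, -0.024, -1.624]
ft_force: [0.5, 0.7, -4.8]
opening: 0.231
```

Run:
```python
from h import *
plan(465.8,-68.4,60,-93.4)
```

```text
t 24.8 pos [472.1 -62.  157.7] rpy [-89.9  -1.4 -93.1] open 0.231 F [ 0.5  0.7 -4.8]
 turn(tool,deg) [-0.1  0.3  1.4] shift after turn (cm) [ 0.68  9.77 -0.59]  now [ 0.44  9.78 -0.61]
```

Call:
apply_moves --increments '[[[0.6,2,-0.5],[0,0.3,1.4],1],[[0,3,0],[0,0,0],1],[[0,3,0],[0,0,0],1],[[0,1.6,0],[0,0,0],1],[[0,0,0],[0,0,0],1]]'

```text
t: 25.42
eef_pos: [471.2, -66.9, 63.7]
tcp_rot: [-1.565, -0.012, -1.622]
ft_force: [0.6, 0.9, -5.4]
opening: 0.228
```

Run:
```python
from h import *
plan(465.8,-68.4,19.5,-93.4)
c,K,M=cam('scene')
for t in('scoop','grip','mouth'):
  for d in nets.mark_of(c,t)[:1]: print(t,np.round(w(M,d['point']),1),d['confidence'])
```

```text
t 25.43 pos [471.2 -66.9  63.7] rpy [-89.7  -0.7 -92.9] open 0.228 F [ 0.6  0.9 -5.4]
 turn(tool,deg) [-0.3  0.5  0.7] shift after turn (cm) [ 0.18  4.42 -0.53]  now [ 0.12  4.42 -0.56]
scoop [475.5  35.2  43.5] 0.8
grip [465.8 -99.3  84.1] 0.95
mouth [476.2 121.6  48.4] 0.89
```

Call:
apply_moves --increments '[[[0.1,1.5,-0.5],[-0.3,0.5,0.7],1],[[0,1.5,0],[0,0,0],1],[[0,0.7,0],[0,0,0],1],[[0,0.4,0],[0,0,0],1],[[0,0,0],[0,0,0],1]]'

```text
t: 26.25
eef_pos: [466.5, -69.0, 22.6]
tcp_rot: [-1.566, 0.001, -1.633]
ft_force: [-0.6, -0.5, -5.4]
opening: 0.226
```

Run:
```python
from h import *
plan(465.8,-68.4,19.2,-93.4)
```

```text
t 26.25 pos [466.5 -69.   22.6] rpy [-89.7   0.1 -93.6] open 0.226 F [-0.6 -0.5 -5.4]
 turn(tool,deg) [-0.3 -0.2 -0.1] shift after turn (cm) [-0.05  0.34 -0.08]  now [-0.05  0.34 -0.08]
```

Call:
apply_moves --increments '[[[-0.05,0.2,-0.05],[-0.3,0,0],1],[[0,0.15,0],[0,0,0],1],[[0,0,0],[0,0,0],1],[[0,0,0],[0,0,0],1],[[0,0,0],[0,0,0],1]]'

```text
t: 26.88
eef_pos: [466.5, -68.5, 19.9]
tcp_rot: [-1.57, 0.001, -1.634]
ft_force: [0.8, 0.3, -3.5]
opening: 0.227
```

Run:
```python
from h import *
plan(465.8,-68.4,19.2,-93.4)
```

```text
t 26.88 pos [466.5 -68.5  19.9] rpy [-90.    0.  -93.6] open 0.227 F [ 0.8  0.3 -3.5]
 turn(tool,deg) [-0.  -0.2 -0. ] shift after turn (cm) [-0.    0.07 -0.07]  now [-0.    0.07 -0.07]
```

Call:
apply_moves --increments '[[[0,0.1,0],[0,0,0],1],[[0,0,0],[0,0,0],1],[[0,0,0],[0,0,0],5],[[0,0,0],[0,0,0],5],[[0,0,0],[0,0,0],5]]'

```text
t: 27.5
eef_pos: [467.1, -68.6, 19.6]
tcp_rot: [-1.568, 0.0, -1.633]
ft_force: [-0.3, -0.7, 0.0]
opening: 0.487
```

Call:
apply_moves --increments '[[[0,0,0],[0,0,0],5],[[0,-3,0],[0,0,0],5],[[0,-6,0],[0,0,0],5],[[0,-6,0],[0,0,0],5],[[0,-6,0],[0,0,0],5]]'

```text
t: 28.12
eef_pos: [465.2, -68.4, 231.9]
tcp_rot: [-1.577, 0.002, -1.634]
ft_force: [0.6, -0.6, -0.4]
opening: 0.525
```

Run:
```python
from h import *
plan(660,-86,240,-100)
c,K,M=cam('top');save(c,'t10')
for t in('scoop','mouth','grip','loaf1','sign','slot','bin','stand'):
  for d in nets.mark_of(c,t)[:4]: print(t,np.round(w(M,d['point']),1),d['confidence'])
cv2.imwrite('pics/t10c.png',cv2.resize(cv2.imread('pics/t10.png')[130:330,70:400],None,fx=2.4,fy=2.4))
```

```text
t 28.12 pos [465.2 -68.4 231.9] rpy [-90.3   0.1 -93.6] open 0.525 F [ 0.6 -0.6 -0.4]
 turn(tool,deg) [ 0.4  6.4 -0.1] shift after turn (cm) [-1.65 -0.81 19.49]  now [ 0.53 -0.92 19.55]
scoop [474.4  28.8   2.7] 0.69
mouth [478.  116.5   2.8] 0.88
loaf1 [487.  420.1  27.5] 0.95
loaf1 [401.4 412.2  28.3] 0.85
loaf1 [ 283.1 -390.    19.3] 0.8
loaf1 [ 270.2 -257.6   26.5] 0.69
sign [665.3 -87.4  12.4] 0.75
slot [552.1 349.3  13. ] 0.65
bin [444.3 335.6  -1.4] 0.76
stand [ 6.605e+02 -8.580e+01  3.000e-01] 0.77
```

View pics/t10c.png

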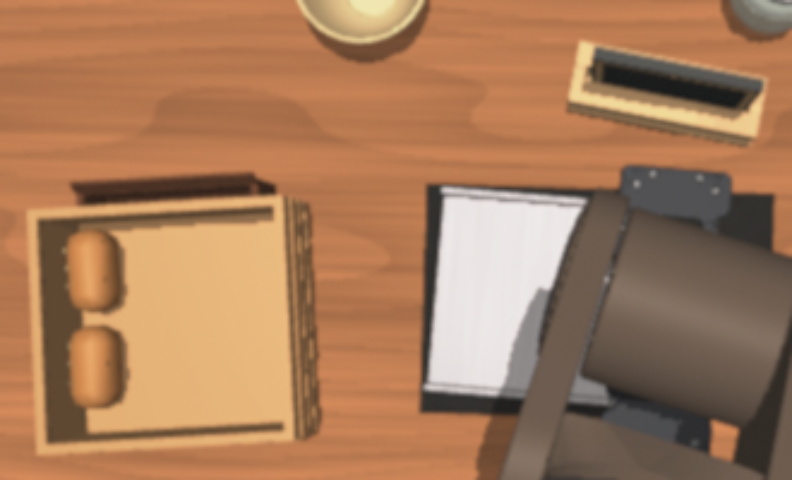

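Both loaves are in the bin at (95,270) and (97,366), and the scoop is back on its mat with the same pan position. Now the sign, at (672,85).

Call:
apply_moves --increments '[[[0.2,-0.2,4.9],[0.4,6.4,0],5],[[-0.5,-0.2,4.9],[0,0,0],5],[[-0.5,-0.2,4.9],[0,0,0],5],[[-0.4,-0.2,4.7],[0,0,0],5],[[0,0,0],[0,0,0],5]]'

```text
t: 29.2
eef_pos: [663.7, -85.7, 229.2]
tcp_rot: [-1.582, 0.003, -1.75]
ft_force: [-1.0, 0.4, -1.0]
opening: 0.525
```

Run:
```python
from h import *
c,K,M=cam('wrist');save(c,'w11')
for t in('sign','stand'):
  for d in nets.mark_of(c,t)[:2]: print(t,np.round(w(M,d['point']),1),d['confidence'])
plan(660,-86,240,-100)
np.savez('w11.npz',K=K,M=M)
```

```text
sign [654.4 -94.9   6.9] 0.95
sign [ 490.8 -335.9   -1.5] 0.2
stand [ 6.56e+02 -8.59e+01  5.00e-01] 0.71
stand [475.1 119.8  10.2] 0.42
t 29.35 pos [661.1 -85.4 230.6] rpy [ -90.6    0.2 -100.3] open 0.528 F [0.2 0.2 0.8]
 turn(tool,deg) [ 0.6 -0.3 -0.2] shift after turn (cm) [ 0.08 -0.94 -0.1 ]  now [ 0.08 -0.94 -0.11]
```

View pics/w11.png

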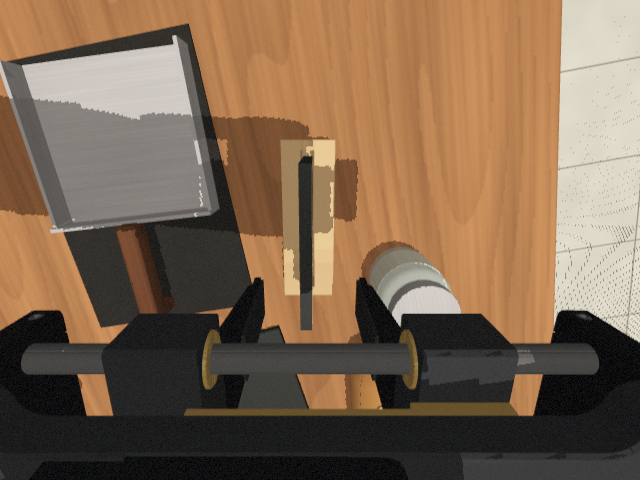

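Run:
```python
from h import *
z=np.load('w11.npz');K,M=z['K'],z['M'];g=cv2.cvtColor(cv2.imread('pics/w11.png'),cv2.COLOR_BGR2GRAY).astype(int)
for v in (150,155,158,165,200,240,280,310,322): print(v,g[v,292:322])
print(g[150:166,306],g[318:336,306])
for u,v in((306.5,158),(306.3,240),(306.3,328)): print(px2w(K,M,u,v,140))
```

```text
150 [133 134 133 135 132 133 135 134 123 111 125 128 132 134 184 186 199 196
 169 166 155 155 193 206 206 206 205 206 204 207]
155 [136 135 135 135 136 136 134 134 113  99 124 116 109 110 109 111 107 162
 162 108 111 117 187 205 206 207 205 206 206 205]
158 [133 133 134 134 135 137 137 137 115  82  47  27  24  28  26  30  28  28
  27  29  73 119 186 206 207 208 207 206 204 205]
165 [134 136 133 136 134 133  73  42  44  44  41  44  48  40  41  39  46  46
  48  56 106 119 163 175 176 176 176 205 207 206]
200 [135 137 136 136 135 134 115  45  41  42  43  41  40  38  41  43  40  43
  40  61  80 124 131 135 133 134 134 135 135 134]
240 [134 135 134 133 136 135 135  67  39  39  44  37  41  33  37  34  37  39
  43  33 104 126 189 206 207 206 204 207 207 207]
280 [197 196 197 197 196 176 176 112  44  36  35  39  39  32  36  42  35  40
  35  36  85  92 148 196 197 198 197 197 197 195]
310 [127 125 126 127 128 128 129 133  92  65  71  69  72  64  69  70  67  71
  66  69 138 126 123 124 126 130 130 131 135 129]
322 [133 133 135 130 127 126 131 130  87  68  68  66  67  66  66  67  67  64
  64  65 158 130 127 127 125 126 126 130 133 133]
[184 202 173 132 133 109  58  30  26  25  34  25  24  34  41  41] [ 67  67  67  66  66  71  66  66  65  63  62  67 111 131 133 134 133 134]
[672.98740775 -17.13773959 140.        ]
[661.47554608 -78.94608212 140.        ]
[ 647.30685104 -156.02184664  140.        ]
```

Run:
```python
from h import *
z=np.load('w11.npz');K,M=z['K'],z['M']
a=px2w(K,M,305,163.5,140);b=px2w(K,M,306,329.5,140);d=a-b;m=(a+b)/2
print(a,b,np.hypot(*d[:2]),m,np.degrees(np.arctan2(d[1],d[0])))
plan(m[0],m[1],122,np.degrees(np.arctan2(d[1],d[0]))-180)
```

```text
[671.18152428 -20.82772756 140.        ] [ 646.79159904 -157.40344306  140.        ] 138.73642102627264 [658.98656166 -89.11558531 140.        ] 79.8747572948721
t 29.35 pos [661.1 -85.4 230.6] rpy [ -90.6    0.2 -100.3] open 0.528 F [0.2 0.2 0.8]
 turn(tool,deg) [ 0.6 -0.1 -0.2] shift after turn (cm) [ 0.4  10.86 -0.14]  now [ 0.43 10.86 -0.02]
```

Call:
apply_moves --increments '[[[0.4,3,0],[0.6,-0.1,-0.2],5],[[0,4,0],[0,0,0],5],[[0,3,0],[0,0,0],5],[[0,1.8,0],[0,0,0],5],[[0,0,0],[0,0,0],5]]'

```text
t: 29.98
eef_pos: [655.4, -89.0, 111.9]
tcp_rot: [-1.57, -0.001, -1.749]
ft_force: [-0.4, -0.2, 0.1]
opening: 0.529
```

Run:
```python
from h import *
plan(659,-89,112,-100.1)
```

```text
t 29.98 pos [655.4 -89.  111.9] rpy [-9.000e+01 -1.000e-01 -1.002e+02] open 0.529 F [-0.4 -0.2  0.1]
 turn(tool,deg) [-0.  -0.1  0.1] shift after turn (cm) [-0.07 -0.01  0.35]  now [-0.07 -0.01  0.35]
```

Adjusting by 3.5 mm, then closing and lifting.

Call:
apply_moves --increments '[[[-0.05,0,0.35],[0,0,0],5],[[0,0,0],[0,0,0],0.3],[[0,0,0],[0,0,0],0.3],[[0,0,0],[0,0,0],0.3],[[0,0,0],[0,0,0],0.3]]'

```text
t: 30.6
eef_pos: [659.6, -89.3, 115.6]
tcp_rot: [-1.566, -0.001, -1.749]
ft_force: [-1.1, -0.6, 0.1]
opening: 0.162
```

Call:
apply_moves --increments '[[[0,0,0],[0,0,0],0.3],[[0,0,0],[0,0,0],0.3],[[0,0,0],[0,0,0],0.3],[[0,0,0],[0,0,0],0.3],[[0,0,0],[0,0,0],0.3]]'

```text
t: 31.22
eef_pos: [659.6, -89.4, 115.7]
tcp_rot: [-1.566, -0.001, -1.749]
ft_force: [0.2, 0.9, 0.6]
opening: 0.104
```

Call:
apply_moves --increments '[[[0,-3,0],[0,0,0],0.3],[[0,-4,0],[0,0,0],0.3],[[0,-4,0],[0,0,0],0.3],[[0,-3,0],[0,0,0],0.3],[[0,0,0],[0,0,0],0.3]]'

```text
t: 31.85
eef_pos: [658.0, -88.9, 256.6]
tcp_rot: [-1.572, -0.001, -1.749]
ft_force: [-0.8, 0.5, -3.0]
opening: 0.105
```

Run:
```python
from h import *
plan(551,346,255,-87)
```

```text
t 31.85 pos [658.  -88.9 256.6] rpy [ -90.1   -0.  -100.2] open 0.105 F [-0.8  0.5 -3. ]
 turn(tool,deg) [  0.1 -13.2   0. ] shift after turn (cm) [-43.99   0.16  -8.41]  now [-40.9    0.15 -18.23]
```

Call:
apply_moves --increments '[[[0,0,0],[0,-6.6,0],0.3],[[0,0,0],[0,-6.6,0],0.3],[[-4,0,-1.1],[0,0,0],0.3],[[-5,0,-1.5],[0,0,0],0.3],[[-5,0,-1.5],[0,0,0],0.3]]'

```text
t: 32.48
eef_pos: [605.5, 49.0, 245.8]
tcp_rot: [-1.585, 0.002, -1.516]
ft_force: [0.6, 0.3, -1.9]
opening: 0.102
```

Call:
apply_moves --increments '[[[-5,0,-1.5],[0,0,0],0.3],[[-5,0,-1.5],[0,0,0],0.3],[[-4,0,-1],[0,0,0],0.3],[[-2.5,0,-0.5],[0,0,0],0.3],[[0,0,0],[0,0,0],0.3]]'

```text
t: 33.1
eef_pos: [544.5, 218.5, 236.8]
tcp_rot: [-1.598, 0.0, -1.512]
ft_force: [-0.7, -0.0, -1.2]
opening: 0.105
```

Run:
```python
from h import *
plan(551,346,255,-87)
c,K,M=cam('wrist');save(c,'w12');np.savez('w12.npz',K=K,M=M)
for t in('sign','slot','bin'):
  for d in nets.mark_of(c,t)[:2]: print(t,np.round(w(M,d['point']),1),d['confidence'])
```

```text
t 33.1 pos [544.5 218.5 236.8] rpy [-91.6   0.  -86.7] open 0.105 F [-0.7 -0.  -1.2]
 turn(tool,deg) [ 1.6  0.3 -0. ] shift after turn (cm) [-12.7   -1.82   1.32]  now [-12.69  -1.86   1.34]
sign [541.5 216.8 129.7] 0.79
slot [549.1 347.4   9.1] 0.84
bin [442.5 335.4  -3.8] 0.59
```

View pics/w12.png

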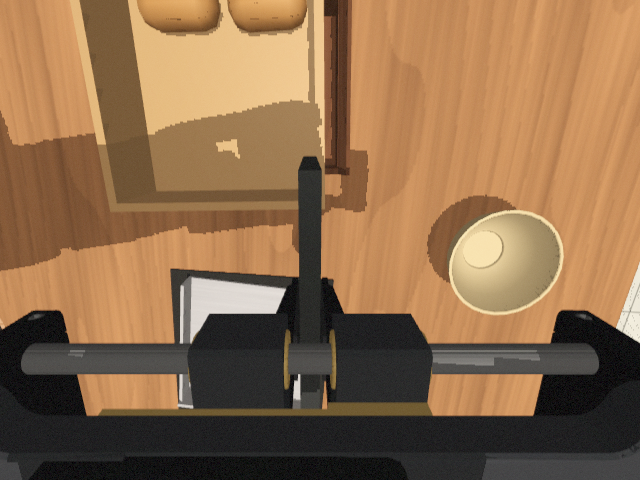

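The sign is held at (310,250) and the two loaves are in the bin at (178,12) and (267,12). The slot runs along cols 325–350, rows 0–173.

Run:
```python
from h import *
g=cv2.imread('pics/w12.png').astype(int)
for v in(5,40,80,120,150,165,185,200): print(v,' '.join('%d/%d'%(p[2],p[0]) for p in g[v,306:360:1]))
print([tuple(g[v,340]) for v in range(160,182,2)])
```

```text
5 152/59 165/89 165/89 166/93 166/92 167/90 166/92 187/103 237/142 238/142 238/143 238/145 237/142 237/142 239/144 238/143 239/145 211/120 85/37 60/31 59/28 58/30 56/20 52/15 58/23 58/23 57/23 59/25 62/31 58/25 58/25 51/12 92/35 85/37 87/29 93/37 94/39 83/34 84/34 89/43 88/35 86/38 131/56 132/55 133/56 131/56 193/89 196/90 200/92 205/95 207/98 209/97 209/98 209/99
40 239/145 172/94 169/93 166/90 168/95 167/91 167/91 167/90 224/133 238/145 239/145 241/148 239/145 240/147 240/147 240/145 240/145 240/146 153/68 144/61 142/57 140/59 138/57 137/56 135/55 137/61 95/42 93/37 91/31 83/36 57/26 59/25 113/50 86/36 93/43 91/34 88/33 89/42 85/37 85/33 88/37 113/49 132/53 134/58 135/58 168/77 201/93 207/100 208/95 210/100 208/97 206/98 207/96 206/95
80 241/148 242/149 240/146 171/93 167/92 166/90 167/92 167/92 187/105 239/145 241/148 242/150 242/151 242/149 243/151 242/149 242/152 242/150 180/90 147/66 143/61 141/61 136/58 137/60 137/58 138/63 89/38 91/37 89/37 73/33 55/21 74/34 110/46 89/39 90/40 94/42 87/40 85/38 86/37 87/40 87/36 132/55 133/54 135/58 148/63 208/97 208/98 205/94 205/95 205/95 2
[... 1640 characters left out ...]
24/51 120/50 123/55 119/48 125/53 128/54 125/51 125/54 125/53 127/52 131/56 135/58 134/55 133/56 130/52 130/54 131/53 135/57 137/59 138/61 137/60 136/55 134/57 134/56 138/59 137/58 135/56 135/57 134/55 135/57
[(np.int64(41), np.int64(56), np.int64(89)), (np.int64(44), np.int64(60), np.int64(92)), (np.int64(42), np.int64(58), np.int64(90)), (np.int64(37), np.int64(57), np.int64(90)), (np.int64(30), np.int64(38), np.int64(68)), (np.int64(32), np.int64(42), np.int64(67)), (np.int64(27), np.int64(41), np.int64(65)), (np.int64(59), np.int64(94), np.int64(139)), (np.int64(87), np.int64(137), np.int64(193)), (np.int64(92), np.int64(139), np.int64(194)), (np.int64(88), np.int64(138), np.int64(194))]
```

Run:
```python
from h import *
g=cv2.imread('pics/w12.png').astype(int);z=np.load('w12.npz');K,M=z['K'],z['M']
print('cam',M[:3,3])
for u in(130,200,280): print(u,[(v,g[v,u,2],g[v,u,0]) for v in range(200,218)])
for u,v in((323.5,5),(324.0,40),(324.5,80),(324.9,120),(325.1,150)): print(px2w(K,M,u,v,90))
# top camera
c,K,M=cam('top');im=c['img'].astype(int);save(c,'t13')
h=cv2.cvtColor(c['img'],cv2.COLOR_RGB2HSV)
print('col90..',[(v,*im[v,110,[0,2]]) for v in range(204,226)])
print('row260',[(u,*im[260,u,[0,2]]) for u in range(76,96)])
print('row260r',[(u,*im[260,u,[0,2]]) for u in range(184,206)])
```

```text
cam [544.44446637 300.43661748 405.82771472]
130 [(200, np.int64(117), np.int64(59)), (201, np.int64(117), np.int64(56)), (202, np.int64(113), np.int64(50)), (203, np.int64(140), np.int64(68)), (204, np.int64(153), np.int64(73)), (205, np.int64(154), np.int64(75)), (206, np.int64(153), np.int64(75)), (207, np.int64(155), np.int64(79)), (208, np.int64(156), np.int64(78)), (209, np.int64(156), np.int64(77)), (210, np.int64(156), np.int64(76)), (211, np.int64(145), np.int64(68)), (212, np.int64(136), np.int64(59)), (213, np.int64(135), np.int64(58)), (214, np.int64(136), np.int64(60)), (215, np.int64(138), np.int64(60)), (216, np.int64(133), np.int64(57)), (217, np.int64(133), np.int64(56))]
200 [(200, np.int64(115), np.int64(55)), (201, np.int64(116), np.int64(56)), (202, np.int64(142), np.int64(69)), (203, np.int64(156), np.int64(78)), (204, np.int64(157), np.int64(78)), (205, np.int64(156), np.int64(79)), (206, np.int64(154), np.int64(76)), (207, np.int64(156), np.int64(78)), (208, np.int64(154), np.int64(77)), (209, np.int64(156), np.int64(76)), (210, np.int64(148), np.int64(71)), (
[... 2672 characters left out ...]
64(145), np.int64(78)), (187, np.int64(144), np.int64(77)), (188, np.int64(145), np.int64(78)), (189, np.int64(136), np.int64(73)), (190, np.int64(110), np.int64(59)), (191, np.int64(92), np.int64(49)), (192, np.int64(102), np.int64(54)), (193, np.int64(105), np.int64(54)), (194, np.int64(94), np.int64(48)), (195, np.int64(100), np.int64(51)), (196, np.int64(100), np.int64(52)), (197, np.int64(93), np.int64(47)), (198, np.int64(105), np.int64(54)), (199, np.int64(101), np.int64(51)), (200, np.int64(91), np.int64(45)), (201, np.int64(95), np.int64(44)), (202, np.int64(99), np.int64(47)), (203, np.int64(100), np.int64(47)), (204, np.int64(100), np.int64(46)), (205, np.int64(99), np.int64(45))]
```

Run:
```python
from h import *
z=np.load('w12.npz');K,M=z['K'],z['M']
r=R.from_euler('xyz',[-91.6,0,-86.7],degrees=True);p=np.array([544.5,218.5,236.8])
for a in(-60,-30,0,30): print(a,w2px(K,M,p+r.apply([a,-24,0])))
g=cv2.imread('pics/w12.png').astype(int).sum(2)//3
for v in (180,240,290): print(v,g[v,294:328])
A=px2w(K,M,130,211.3,90);B=px2w(K,M,280,209.4,90);d=B-A;print('near rim',A,B,np.degrees(np.arctan2(d[1],d[0])))
# wall line
W0=np.array([550.17,291.93]);W1=np.array([540.9,403.27]);u=(W1-W0)/np.linalg.norm(W1-W0);n=np.array([u[1],-u[0]])
# near outer edge bin y=-108 ; intersect with wall line
t=np.linalg.solve(np.c_[u,-d[:2]/np.linalg.norm(d[:2])],A[:2]-W0)
C=W0+t[0]*u; S=C+108*u+6.5*n; print('corner',C,'slot',S,'bin',C+108*u-103*n,'yaw',np.degrees(np.arctan2(n[1],n[0])))
plan(S[0],S[1],195,np.degrees(np.arctan2(n[1],n[0]))-90)
```

```text
-60 [309.48316087 193.19664791]
-30 [309.43267204 259.67530364]
0 [309.38758136 319.04622194]
30 [309.34706701 372.39147002]
180 [122 120 118 121  57  45  50  50  48  45  48  44  50  51  47  47  47  44
  50  48  51  49  47  50  49  49  49  69 119 121 122 139 139 140]
240 [ 91  85  85  86  76  46  46  45  44  42  48  43  42  37  43  45  46  47
  45  46  38  44  43  45  43  46  45 119 141 140 143 147 147 143]
290 [20  9 23 28 21 37 43 40 41 44 42 44 43 41 38 41 41 43 44 41 41 40 44 40
 43 39 42 28 26 14 11 14 18 22]
near rim [368.36103559 224.54772943  90.        ] [511.66892174 235.55597352  90.        ] 4.392568779532558
corner [554.58911881 238.85290308] slot [552.10579447 347.01982547] bin [442.98335832 337.93445648] yaw 4.759382889714718
t 33.35 pos [546.  216.3 238.2] rpy [-91.5   0.  -86.9] open 0.107 F [ 0.2 -0.6 -2.2]
 turn(tool,deg) [ 1.5 -1.6 -0. ] shift after turn (cm) [-12.98   4.32   1.7 ]  now [-13.02   4.29   1.44]
```

Call:
apply_moves --increments '[[[0,0,0.7],[1.5,-1.5,0],0.3],[[-3,0,0.5],[0,0,0],0.3],[[-4,0,0.4],[0,0,0],0.3],[[-4,0,0],[0,0,0],0.3],[[-1.5,0,0],[0,0,0],0.3]]'

```text
t: 33.98
eef_pos: [555.5, 341.2, 238.2]
tcp_rot: [-1.563, 0.001, -1.491]
ft_force: [-0.3, -0.9, -2.1]
opening: 0.106
```

Run:
```python
from h import *
plan(552.1,347,195,-85.4)
```

```text
t 33.98 pos [555.5 341.2 238.2] rpy [-89.6   0.1 -85.4] open 0.106 F [-0.3 -0.9 -2.1]
 turn(tool,deg) [-0.4 -0.  -0.1] shift after turn (cm) [-0.61  4.32 -0.3 ]  now [-0.61  4.31 -0.33]
```

Call:
apply_moves --increments '[[[-0.6,1,-0.3],[-0.4,0,0],0.3],[[0,2,0],[0,0,0],0.3],[[0,1,0],[0,0,0],0.3],[[0,0.2,0],[0,0,0],0.3],[[0,0,0],[0,0,0],0.3]]'

```text
t: 34.6
eef_pos: [552.8, 344.3, 193.7]
tcp_rot: [-1.57, 0.0, -1.492]
ft_force: [0.3, 0.7, -1.8]
opening: 0.107
```

Run:
```python
from h import *
plan(552.1,347,182,-85.4)
c,K,M=cam('wrist');save(c,'w14');np.savez('w14.npz',K=K,M=M)
g=cv2.imread('pics/w14.png')
cv2.imwrite('pics/w14c.png',cv2.resize(g[60:330,230:400],None,fx=2.2,fy=2.2,interpolation=cv2.INTER_CUBIC))
```

```text
t 34.6 pos [552.8 344.3 193.7] rpy [-90.    0.  -85.5] open 0.107 F [ 0.3  0.7 -1.8]
 turn(tool,deg) [-0.  -0.1 -0. ] shift after turn (cm) [-0.28  1.17 -0.05]  now [-0.28  1.17 -0.05]
```

View pics/w14c.png

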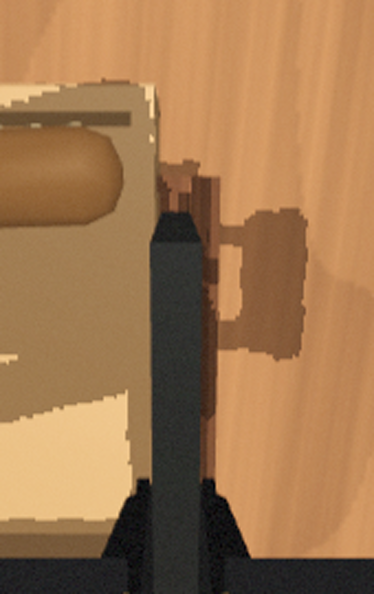

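The sign at (175,390) is parallel to the wall and sits over the slot, between the wall at about 158 and the outer board at about 205–215. Lowering in small steps.

Call:
apply_moves --increments '[[[-0.27,0.6,-0.05],[0,0,0],0.3],[[0,0.7,0],[0,0,0],0.3],[[0,0.7,0],[0,0,0],0.3],[[0,0.5,0],[0,0,0],0.3],[[0,0,0],[0,0,0],0.3]]'

```text
t: 35.28
eef_pos: [552.3, 347.2, 167.8]
tcp_rot: [-1.569, 0.001, -1.492]
ft_force: [-0.1, 0.7, -2.0]
opening: 0.104
```

Run:
```python
from h import *
plan(552.1,347,118,-85.4)
print(readout.state()['moment'])
```

```text
t 35.27 pos [552.3 347.2 167.8] rpy [-89.9   0.  -85.5] open 0.104 F [-0.1  0.7 -2. ]
 turn(tool,deg) [-0.1 -0.1 -0. ] shift after turn (cm) [ 0.02  4.98 -0.02]  now [ 0.02  4.98 -0.03]
[ 0.01191473 -0.12354584  0.03028184]
```

Call:
apply_moves --increments '[[[0,0.6,0],[0,0,0],0.3],[[0,0.6,0],[0,0,0],0.3],[[0,0.6,0],[0,0,0],0.3],[[0,0.4,0],[0,0,0],0.3],[[0,0,0],[0,0,0],0.3]]'

```text
t: 35.9
eef_pos: [552.4, 347.2, 144.2]
tcp_rot: [-1.569, 0.001, -1.492]
ft_force: [0.2, 0.8, -2.0]
opening: 0.102
```

Run:
```python
from h import *
plan(552.1,347,118,-85.4)
print(readout.state()['moment'])
```

```text
t 35.9 pos [552.4 347.2 144.2] rpy [-89.9   0.  -85.5] open 0.102 F [ 0.2  0.8 -2. ]
 turn(tool,deg) [-0.1 -0.1 -0. ] shift after turn (cm) [ 0.02  2.62 -0.03]  now [ 0.02  2.62 -0.04]
[-0.01119974 -0.05306217 -0.01118789]
```

Inside the slot with no contact forces. Lowering the rest.

Call:
apply_moves --increments '[[[0,0.6,0],[0,0,0],0.3],[[0,0.6,0],[0,0,0],0.3],[[0,0.6,0],[0,0,0],0.3],[[0,0.4,0],[0,0,0],0.3],[[0,0,0],[0,0,0],0.3]]'

```text
t: 36.52
eef_pos: [552.5, 347.3, 120.6]
tcp_rot: [-1.569, 0.001, -1.492]
ft_force: [0.1, 0.8, -3.2]
opening: 0.102
```

Run:
```python
from h import *
plan(552.1,347,118,-85.4)
```

```text
t 36.52 pos [552.5 347.3 120.6] rpy [-89.9   0.  -85.5] open 0.102 F [ 0.1  0.8 -3.2]
 turn(tool,deg) [-0.1 -0.1 -0. ] shift after turn (cm) [ 0.03  0.26 -0.04]  now [ 0.03  0.26 -0.04]
```

Call:
apply_moves --increments '[[[0,0.2,0],[0,0,0],0.3],[[0,0.1,0],[0,0,0],0.3],[[0,0.1,0],[0,0,0],0.3],[[0,0,0],[0,0,0],0.3],[[0,0,0],[0,0,0],0.3]]'

```text
t: 37.15
eef_pos: [552.8, 347.5, 117.8]
tcp_rot: [-1.568, 0.001, -1.491]
ft_force: [0.1, 0.5, -1.7]
opening: 0.103
```

Call:
apply_moves --increments '[[[0,0.15,0],[0,0,0],0.3],[[0,0,0],[0,0,0],0.3],[[0,0,0],[0,0,0],3],[[0,0,0],[0,0,0],3],[[0,0,0],[0,0,0],3]]'

```text
t: 37.78
eef_pos: [553.5, 347.8, 117.9]
tcp_rot: [-1.565, 0.002, -1.491]
ft_force: [-0.3, -0.8, -0.3]
opening: 0.305
```

Call:
apply_moves --increments '[[[0,0,0],[0,0,0],3],[[0,-2,0],[0,0,0],3],[[0,-4,0],[0,0,0],3],[[0,-5,0],[0,0,0],3],[[0,-5,0],[0,0,0],3]]'

```text
t: 38.4
eef_pos: [551.7, 346.8, 277.9]
tcp_rot: [-1.573, -0.001, -1.492]
ft_force: [0.5, 1.1, -0.3]
opening: 0.315
```

Call:
apply_moves --increments '[[[5,0,0],[0,0,0],3],[[5,0,0],[0,0,0],3],[[5,0,0],[0,0,0],3],[[4,0,0],[0,0,0],3],[[0,0,0],[0,0,0],3]]'

```text
t: 39.02
eef_pos: [568.2, 153.2, 282.7]
tcp_rot: [-1.564, 0.001, -1.49]
ft_force: [0.5, 0.8, 0.1]
opening: 0.318
```

Run:
```python
from h import *
plan(552.1,347,118,-85.4)
c,K,M=cam('scene');save(c,'s15')
for t in('scoop','mouth','sign','jar','bowl','bigloaf','loaf1'):
  for d in nets.mark_of(c,t)[:2]: print(t,np.round(w(M,d['point']),1),d['confidence'])
for P in((552.1,347,142),(552.1+5.7,347-69.8,142),(552.1-5.7,347+69.8,142)): print(w2px(K,M,P))
c,K,M=cam('top');save(c,'t15')
for t in('scoop','grip','mouth','loaf1'):
  for d in nets.mark_of(c,t)[:4]: print('T',t,np.round(w(M,d['point']),1),d['confidence'])
a=cv2.imread('pics/s15.png')[70:330,230:480];b=cv2.imread('pics/t15.png')[140:330,70:400]
cv2.imwrite('pics/v15.png',np.hstack([cv2.resize(a,(400,416)),cv2.resize(cv2.copyMakeBorder(b,0,153,0,0,cv2.BORDER_CONSTANT),(400,416))]))
```

```text
t 39.02 pos [568.2 153.2 282.7] rpy [-89.6   0.1 -85.4] open 0.318 F [0.5 0.8 0.1]
 turn(tool,deg) [-0.4  0.  -0.1] shift after turn (cm) [-19.45  16.47  -0.05]  now [-19.42  16.5   -0.15]
scoop [4.716e+02 3.080e+01 3.000e-01] 0.96
mouth [472.3 120.8   7. ] 0.73
sign [550.5 347.9  12.7] 0.83
jar [ 756.9 -182.7    0. ] 0.94
jar [ 4.675e+02 -3.380e+01 -1.000e-01] 0.25
bowl [749.7 187.4  -3. ] 0.85
bigloaf [ 723.1 -342.8    1.5] 0.94
bigloaf [546.5 348.4  10.7] 0.31
loaf1 [397.3 419.   26.5] 0.84
loaf1 [ 271.5 -389.2   20.6] 0.68
[399.33461446 130.62579639]
[390.54207078 145.70168813]
[407.59446807 116.46326694]
T scoop [472.8  31.7   3.3] 0.62
T scoop [476.8 114.4   2.4] 0.38
T grip [ 465.8 -102.2   41.3] 0.82
T mouth [480.4 120.8   3.2] 0.66
T loaf1 [ 279.8 -390.4   18. ] 0.94
T loaf1 [ 270.5 -255.3   22.6] 0.83
T loaf1 [ 466.7 -100.6   39.6] 0.45
```

View pics/v15.png

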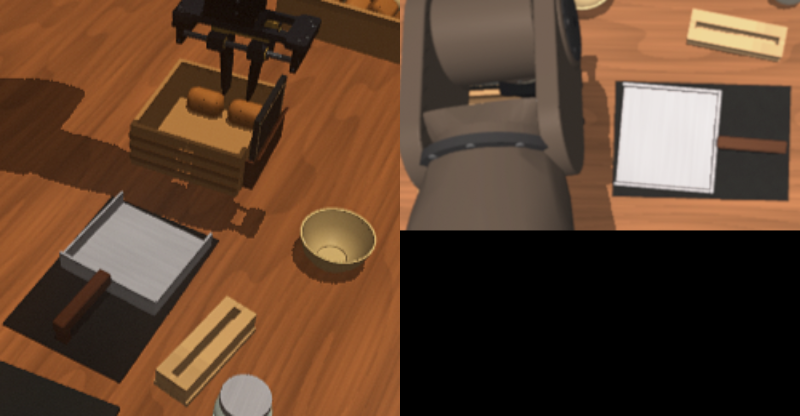

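The sign stands upright in the slot at (268,115), both loaves are in the bin at (205,98) and (243,112), the scoop is on its mat pointing as before, and the stand is empty. Handing in.

```bash
python3 -c "
from h import *
env.job_done()"
```

```text
the job is handed in; nothing more can be done
```

The job is done and handed in at about 39 s of the 210 s limit. `env.job_done()` reports no verdict, so what follows is from my own checks.

- **Loaves:** Two brown loaves were present. I laid both on the scoop, carried them level in one load and tipped them in at about 44°. The last picture shows both in the bin, and the fingers did not touch them there.
- **Scoop:** It is back flat on its mat, pointing as before. Its origin measured about (472, 31), against (470.5, 30.5) at the start.
- **Sign:** It stands upright in the slot. At release the tool was at z = 117.9 mm, against 117.7 mm calculated for fully seated, and the load had come off the grip. I saw no separate view of the sign's lower edge.
- **Bystanders:** The jar, bowl and big loaf read within about 4 mm of where they started, which is the networks' accuracy. The green and yellow look-alikes were not touched.
- **Disagreements:** One network reading put the open edge of the scoop about 5 mm off from the others, which is close to their noise. In the last reading the networks found only one of the two loaves in the bin, but both are visible in the picture.

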